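# Find the hidden tray release of the dish warmer

### The arm

A 6-joint arm with a two-finger parallel gripper is mounted at the origin on the work surface. World frame = base frame: x ahead of the robot, y to its left, z up, the work surface at z = 0. Lengths are in m, angles in rad, forces in N, time in s.
With the tool pointing down it reaches from about 0.25 to 0.775 m from the base axis. Payload 4 kg.
Tool frame: the origin (TCP) lies at the very end of the fingers, on their centre line; the grasp point (between the pads) lies tcp_to_grasp behind it (tcp_to_grasp is the distance from the TCP to the grasp point, in m); z points along the fingers, y is the direction in which the jaws open and shut (so a half turn about z gives the same grasp; the last joint's range is limited). The gripper opens to 94 mm and grips with 3 to 60 N. Pads are 16 mm wide; open, the fingers measure 119 mm over their backs; the gripper's body (75 mm by 177 mm) begins 78 mm behind the grasp point.
Start: joints at [-1.22, 0.087, 1.371, -0, 1.684, -0.103], TCP at [0.241, -0.494, 0.206] pointing down, gripper open.
Joint ranges: [-3.1, 3.1], [-0.76, 2.03], [0.27, 2.55], [-1.08, 4.22], [0.17, 2.65], [-2.57, 2.57]. Speed limits (rad/s): [2.79, 2.79, 3.14, 3.14, 3.14, 3.14].

### API

Orientations are given as [roll, pitch, yaw] about the fixed x, y, z axes, in that order (R = Rz(yaw) Ry(pitch) Rx(roll)).
In Python, from bench import * gives the robot as it stands.
- The arm moves only by the tool play_rows, never from a script. Its argument "rows" is a list of rows, each a list of 3 entries, a list of its own where there are three numbers: the finger opening in cm, from 0 to 9.4, then the shift along the world's x, y, z in cm, then the turn, a rotation vector about the world's x, y, z in rad. A call has 1 to 8 rows; each row is the pose to reach, as a shift and turn from the pose commanded when the call began; what a row does not reach only later rows make up. A row lasts 1/12 s, in which the tool goes at most 41.7 mm and 7.16 degrees, less where a joint would pass 70% of its speed; a pose out of reach is approached as far as the arm can. A call with a gripper value outside its range is refused whole. The fingers move at their own pace and stop on an object; the grip force is fixed at half the most. Time passes only in rows, so rows that repeat a pose let the fingers close. It gives the time, the measured TCP pose, the force and the opening at its end, in the units of the state.
- get_obs(): the state, without advancing time (a new reading comes with each control period).
- snapshot(name): name is "scene" or "top" or "wrist"; returns a dict with "pixels" (400x640x3 uint8, red, green, blue), "fx", "fy", "cx", "cy" (pixels), "rvec" (rotation vector, rad) and "tvec" (3), from world to camera coordinates, as OpenCV has them. Camera axes: x right, y down, z forward; pixel columns grow to the right and rows downward; lengths in m; the calibration is good to about 2 mm. A picture is of the moment at which its call begins. There is no depth.
- close_job(): hands the job in, once; it reports no verdict.
Trained networks look in the newest picture that a camera, given by its name, has taken for a name from the list of things; names that differ only in an ending like _2 or _b are one class to them, and where a whole thing is asked for, a point or a joint stands for the part that bears it (a point fixed in the world has none). Each returns a list of dicts, best first, with "confidence" (0 to 1); they miss things now and then, are a little off and sometimes report something else, mostly with a low value. They report only what shows in the picture. A call takes as long as a camera call.
- silhouettes(camera, label): "mask" (400x640 bool, what is visible of it) and "point" ([row, column] in pixels, amid what is visible of it).
The state is a dict: "time": time; "joint_positions": joint angles; "qvel": joint speeds; "joint_torque": joint torques, N m; "tool_pos": TCP position; "ee_rot": TCP orientation; "wrist_force": force on the tool from outside, world axes, zero at the start; "wrist_torque": the same for the moment, N m; "width": finger opening in m.
Only numpy, scipy, OpenCV 4.12 (cv2) and the standard library are available. Lean on these libraries where they do the work, as an engineer would, in place of code of your own. Each camera call takes 0.05 s, during which the arm holds its last target. There are 200 camera calls.

### The job

The tray of the dish warmer is opened by a release hidden in a notch somewhere along the black edge at the top of its front. With the fingers shut, touch the top of that edge near its left end (left as seen from the robot) with the fingertips, sweep along it to the right until you find the notch, then press the plate inside the notch all the way down so that the tray comes fully out, and take the hand away. Do not touch the tray itself, grasp nothing, and leave the dish, the two bottles and the counter where they stand.

Things in the scene. Friction and masses are not known exactly. Their poses are not given: they have to be found in the camera images.
- warmer: Dish warmer, a white bench unit fixed to the table: 240 (x, front to back) x 490 (y) x 97 mm high. Origin: centre of its underside; own -x points out of its front to the robot, +y to its left seen from the robot. The middle 240 mm of its top is black and level, 95 mm above the table; the white end blocks beside it (own y beyond +-120 mm) stand 2 mm higher.
- edge_start (a point): Point on top of the black edge, mid-width, 25 mm in from its left end (own x -102, y +95, z 95 mm of the warmer; axes as the warmer's). First touch here: the middle between the shut fingertips within 10 mm of it along the edge; then touch again, or still, 20 mm or more to its right, before pressing the plate. The edge is unbroken for 28 mm to the right of this point.
- edge_end (a point): Point on top of the black edge at its right end, mid-width (own x -102, y -120, z 95 mm of the warmer). The edge is the front 36 mm of the black top (own x -120 to -84, y +120 to -120 mm), rigid, flush with the top behind it.
- edge_mid (a point): Fixed point on top of the black edge line, midway (own x -102, y 0, z 95 mm of the warmer). The notch is NOT here but anywhere along: one notch, as black as the rest, cut across all 36 mm and open to the front, 44 mm long (own y), straight-sided, its centre between own y = +45 and -75 mm, not reported. Its floor is the release plate, 10 mm below the edge's top.
- release (a joint): Downward travel of the release plate in the notch, m: 0 untouched (10 mm below the edge's top), 0.008 fully down (18 mm below it). The plate, 34 mm wide, runs hidden under the whole edge and is bare only in the notch, where it fills the floor; it resists with about 5 N all the way and stays where it is left.
- tray (a joint): How far the tray has come out of the warmer's front, m: 0 shut, 0.032 fully out. The plate drives it through a wedge: 4 mm of tray for each mm of plate.
- tray_front: The tray's aluminium front panel, 8 x 220 x 44 mm, on the front of the warmer below the edge, top 56 mm above the table; origin 124.5 mm behind the panel's middle and 34 mm below it (at the warmer's origin when shut). Not to be touched.
- dish: Loose clear culture dish with lid, 64 mm across, 14 mm high, standing on the black top behind the edge. Origin at the centre of its underside. Leave alone.
- bottle_a: Loose small bottle with a blue cap, 44 mm across, 85 mm high, on the table in front of the warmer's left part. Origin at the centre of its underside. Leave alone.
- bottle_b: Same kind of bottle, in front of the warmer's right part. Origin at the centre of its underside. Leave alone.
- counter: Loose steel hand tally counter, a block 50 x 35 x 26 mm with a small black button on top, on the table before the warmer. Origin at the centre of its underside. Leave alone.

How it is judged:
On the way, in this order (a step that is already met when the one before it is completed fails the run):
1. the fingertips touch the edge near its left end, the release untouched (contact force between the fingers and warmer above 0.4 N and y of the grasp point in the frame of edge_start between -0.013 and 0.03 m and x of the grasp point in the frame of edge_start between -0.035 and 0.035 m and value of joint release below 0.001 m), for 0.06 s.
2. the fingertips touch the edge farther to the right, the release still untouched (contact force between the fingers and warmer above 0.4 N and y of the grasp point in the frame of edge_start below -0.017 m and value of joint release below 0.001 m), for 0.06 s.
3. the release plate is pressed down by the fingers (contact force between the fingers and warmer above 0.4 N and value of joint release above 0.0065 m), for 0.06 s.
At the end, for the whole second after the job is handed in: The release plate is down by more than 6.5 of its 8 mm, the tray is out by more than 26 of its 32 mm and at rest, and the dish, bottles and counter are within 15 mm of where they began (value of joint release above 0.0065 m and value of joint tray above 0.026 m and linear speed of tray_front below 0.01 m/s and distance of each of dish, bottle_a, bottle_b, counter from where it was at the start of the episode below 0.015 m); the robot touches nothing.
It fails at once if the robot touches the tray (contact force between the arm and tray_front above 1 N).
It fails at once if the fingers touch the tray (contact force between the fingers and tray_front above 1 N).
It fails at once if a bystander is pushed, lifted or carried more than 20 mm (distance of any of dish, bottle_a, bottle_b, counter from where it was at the start of the episode above 0.02 m).
It fails at once if a bottle is tipped (angle between any of bottle_a, bottle_b's own z axis and vertical above 0.5 rad).
It also fails if it takes over 67 s, if anything falls off the work surface, if the arm or the gripper's body presses on something with over 40 N, if the wrist force passes 120 N, or if a joint passes its speed limit or range.

## Working session

There is one attempt and no reset: what is moved stays moved. The work goes in short steps, Python scripts to look and compute and a tool call to move; the robot and the scene stay as the last step left them, time stands still between calls to the robot, and variables do not carry over. Pictures are saved under pics/ and viewed, about 8 in all and at most 12, crops included, and the job is handed in when it is done.

Besides the shell and the picture viewer there is one more tool, called after "Request:" as name([rows], argument=value, ...), one row to a line, values as JSON. play_rows: Moves the arm, as the interface text tells. Its arguments: {"type":"object","properties":{"rows":{"type":"array"}},"required":["rows"]}

```bash
mkdir -p pics
cat > h.py <<'E'
from bench import *
import numpy as np, cv2
def snap(n,f=None):
    s=snapshot(n)
    if f: cv2.imwrite('pics/'+f,cv2.cvtColor(s['pixels'],cv2.COLOR_RGB2BGR))
    return s
def ray(s,uv,z):
    R=cv2.Rodrigues(np.array(s['rvec'],float))[0];t=np.array(s['tvec'],float).ravel()
    c=-R.T@t; d=R.T@np.array([(uv[0]-s['cx'])/s['fx'],(uv[1]-s['cy'])/s['fy'],1])
    return c+d*(z-c[2])/d[2]
def proj(s,P):
    K=np.array([[s['fx'],0,s['cx']],[0,s['fy'],s['cy']],[0,0,1]],float)
    return cv2.projectPoints(np.array(P,float).reshape(-1,3),np.array(s['rvec'],float),np.array(s['tvec'],float),K,None)[0].reshape(-1,2)
E
python3 - <<'E'
from h import *
o=get_obs();print(o)
try: print(tcp_to_grasp)
except Exception as e: print(e)
for n in ['top','scene']:
    s=snap(n,n+'1.png');print(n,{k:v for k,v in s.items() if k!='pixels'})
    for l in ['warmer','tray_front','dish','bottle_a','counter']:
        for d in silhouettes(n,l)[:3]:
            m=d['mask'];r=cv2.minAreaRect(np.argwhere(m)[:,::-1].astype(np.float32));print(l,round(d['confidence'],2),d['point'],m.sum(),cv2.boxPoints(r).round().tolist())
E
```

```text
{'time': 0.0, 'joint_positions': array([-1.22011653e+00,  8.79533345e-02,  1.37220402e+00, -4.51320290e-06,
        1.68357617e+00, -1.03085083e-01]), 'qvel': array([ 0.00182882, -0.00072264, -0.00096484, -0.00016533, -0.00058395,
        0.00108781]), 'joint_torque': array([-7.28020677e-04, -3.40175450e+01, -3.02431118e+01,  7.18125002e-02,
        3.27867642e-02, -1.57087766e-04]), 'tool_pos': array([ 0.24091434, -0.4938451 ,  0.20433055]), 'ee_rot': array([-3.13946268e+00, -2.15839554e-04,  4.53764145e-01]), 'wrist_force': array([-1.18179797, -0.47558784,  0.28539757]), 'wrist_torque': array([ 0.01466845, -0.04348463,  0.0357683 ]), 'width': 0.09398736165374844}
0.0188
top {'fx': 445.33240557619774, 'fy': 445.33240557619774, 'cx': 324.5140508034883, 'cy': 192.53991403684932, 'rvec': array([ 2.17173261, -2.15397352,  0.08750039]), 'tvec': array([0.00875083, 0.55210993, 1.0982255 ])}
warmer 0.81 [162.8, 346.5] 20502 [[239.0, 195.0], [256.0, 91.0], [461.0, 124.0], [444.0, 228.0]]
tray_front 0.94 [211.2, 341.7] 362 [[298.0, 204.0], [299.0, 199.0], [384.0, 214.0], [384.0, 218.0]]
dish 
[... 485 characters left out ...]
205, 'rvec': array([ 1.95719224,  1.89557598, -0.52673007]), 'tvec': array([ 0.00556209, -0.43062387,  1.10379461])}
warmer 0.83 [247.7, 317.6] 32202 [[166.0, 295.0], [182.0, 163.0], [457.0, 198.0], [440.0, 330.0]]
tray_front 0.15 [196.3, 315.9] 252 [[305.0, 198.0], [307.0, 186.0], [328.0, 188.0], [326.0, 200.0]]
dish 0.94 [262.1, 289.2] 979 [[262.0, 261.0], [287.0, 236.0], [311.0, 260.0], [286.0, 285.0]]
bottle_a 0.93 [177.9, 398.2] 526 [[386.0, 189.0], [394.0, 160.0], [413.0, 164.0], [405.0, 194.0]]
bottle_a 0.8 [150.8, 227.4] 605 [[216.0, 139.0], [234.0, 131.0], [247.0, 165.0], [230.0, 172.0]]
counter 0.62 [165.0, 349.9] 357 [[338.0, 168.0], [353.0, 153.0], [365.0, 165.0], [350.0, 180.0]]
```

Run:
```python
from h import *
for n,(a,b,c,d) in dict(top=(90,290,220,480),scene=(120,345,150,480)).items():
    i=cv2.imread(f'pics/{n}1.png')[a:b,c:d];cv2.imwrite(f'pics/{n}c.png',cv2.resize(i,None,fx=3 if n=='top' else 2.4,fy=3 if n=='top' else 2.4,interpolation=cv2.INTER_CUBIC))
```

```text
(no output)
```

View pics/topc.png

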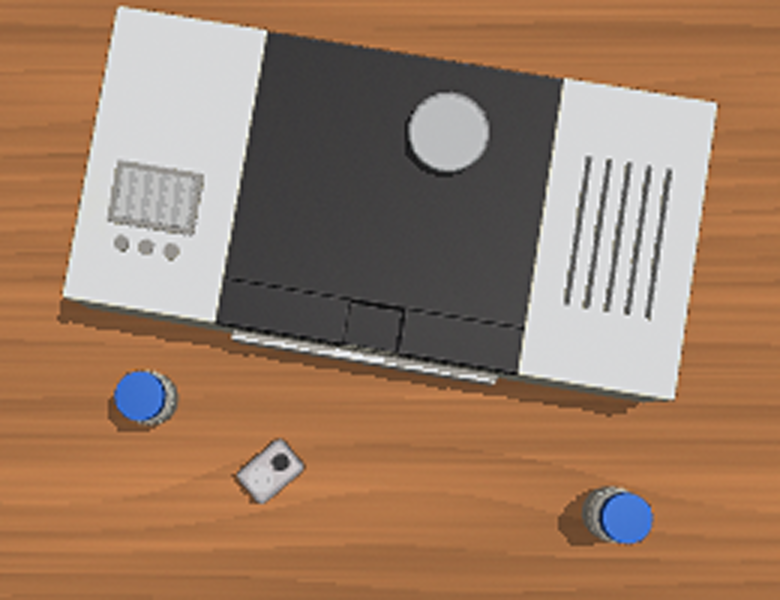

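View pics/scenec.png

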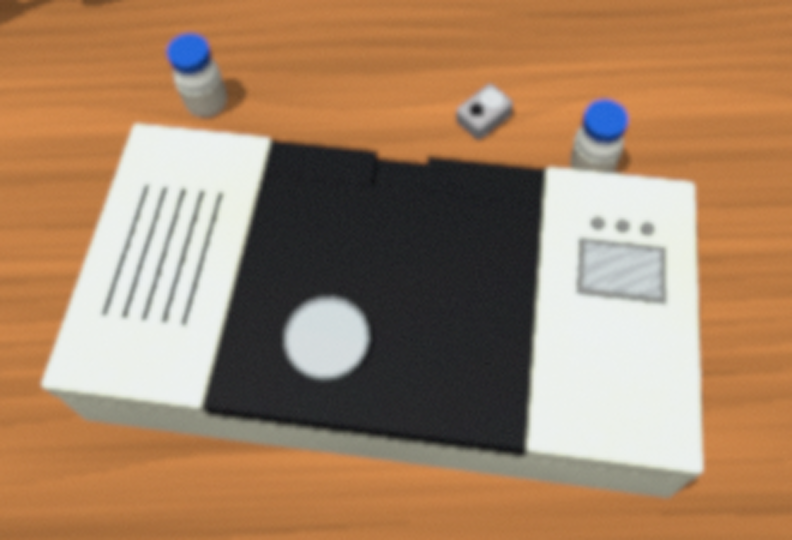

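The top crop shows the warmer with the black edge's front corners at (218,324) and (520,374). The notch outline spans about x 346–403, y 300–350, and the scene view confirms it as a step. Both bottles and the counter stand in front.

Run:
```python
from h import *
from scipy.optimize import least_squares
s=snap('top'); s2=snap('scene')
f=lambda p:(p[0]/3+220,p[1]/3+90)
g=lambda p:(p[0]/2.4+150,p[1]/2.4+120)
M=[(.12,.245,.097),(.12,-.245,.097),(-.12,-.245,.097),(-.12,.245,.097),(-.12,.12,.095),(-.12,-.12,.095),(.12,.12,.095),(.12,-.12,.095)]
I=[f(p) for p in [(118,6),(717,102),(675,400),(63,297),(218,324),(520,374),(267,31),(563,78)]]
J=[g(p) for p in [(702,472),(42,386),(135,124),(694,183),(545,168),(271,142),(525,453),(206,409)]]
def W(p,M):
    c,q=np.cos(p[2]),np.sin(p[2]);M=np.array(M,float);return np.c_[p[0]+c*M[:,0]-q*M[:,1],p[1]+q*M[:,0]+c*M[:,1],M[:,2]]
def fit(*sets):
    r=least_squares(lambda p:np.concatenate([(proj(a,W(p,M))-np.array(b)).ravel() for a,b in sets]),[.55,0,-.1]);print(r.x.round(4),np.sqrt(np.mean(r.fun**2)).round(2));return r.x
fit((s,I));fit((s2,J));p=fit((s,I),(s2,J))
def inv(P): 
    c,q=np.cos(p[2]),np.sin(p[2]);d=P[:2]-p[:2];return np.array([c*d[0]+q*d[1],-q*d[0]+c*d[1]]).round(4)
for q in [(346,300),(346,345),(405,308),(402,352)]: print('top notch',inv(ray(s,f(q),.095)))
for q in [(376,153),(375,183),(429,159)]: print('scene notch',inv(ray(s2,g(q),.095)))
np.save('p.npy',p)
print('start,end',W(p,[(-.102,.095,.095),(-.102,-.12,.095)]).round(4))
for q in [(140,397),(627,517)]: print('bottle',inv(ray(s,f(q),.085)))
print('counter',inv(ray(s,f((270,470)),.026)),'dish',inv(ray(s,f((448,132)),.109)))
print(get_obs()['tool_pos'],get_obs()['time'])
```

```text
[ 0.632  -0.0492 -0.1573] 0.37
[ 0.6335 -0.0434 -0.161 ] 0.74
[ 0.6329 -0.0457 -0.1597] 1.15
top notch [-0.0854  0.0188]
top notch [-0.1206  0.0128]
top notch [-0.0839 -0.0283]
top notch [-0.1187 -0.0316]
scene notch [-0.1177 -0.0245]
scene notch [-0.0877 -0.0207]
scene notch [-0.1172  0.0219]
start,end [[ 0.5473  0.0644  0.095 ]
 [ 0.5131 -0.1479  0.095 ]]
bottle [-0.1881  0.1675]
bottle [-0.2164 -0.2266]
counter [-0.2293  0.0583] dish [ 0.0581 -0.0387]
[ 0.24110249 -0.49436706  0.20553862] 0.7
```

Request:
play_rows([
  [0,[30.6,55.8,0],[0,0,-0.614]],
  [0,[30.6,55.8,0],[0,0,-0.614]],
  [0,[30.6,55.8,0],[0,0,-0.614]],
  [0,[30.6,55.8,0],[0,0,-0.614]],
  [0,[30.6,55.8,0],[0,0,-0.614]],
  [0,[30.6,55.8,0],[0,0,-0.614]],
  [0,[30.6,55.8,0],[0,0,-0.614]],
  [0,[30.6,55.8,0],[0,0,-0.614]],
])

```text
time: 1.37
tool_pos: [0.3959, -0.212, 0.2059]
ee_rot: [3.141, -0.001, -0.161]
wrist_force: [-0.7, -0.4, 0.9]
width: 0.0439
```

Request:
play_rows([
  [0,[14.6,26.6,-3],[0,0,0]],
  [0,[14.6,26.6,-6],[0,0,0]],
  [0,[14.6,26.6,-8],[0,0,0]],
  [0,[14.6,26.6,-8.5],[0,0,0]],
  [0,[14.6,26.6,-8.5],[0,0,0]],
  [0,[14.6,26.6,-8.5],[0,0,0]],
  [0,[14.6,26.6,-8.5],[0,0,0]],
  [0,[14.6,26.6,-8.5],[0,0,0]],
])

```text
time: 2.03
tool_pos: [0.5418, 0.0559, 0.1188]
ee_rot: [-3.141, 0.002, -0.157]
wrist_force: [-0.3, 0.2, -0.7]
width: 0.0008
```

Request:
play_rows([
  [0,[0,0,0],[0,0,0]],
  [0,[0,0,0],[0,0,0]],
  [0,[0,0,0],[0,0,0]],
])

```text
time: 2.28
tool_pos: [0.5413, 0.0517, 0.1209]
ee_rot: [3.141, -0.0, -0.16]
wrist_force: [0.2, -0.0, 0.6]
width: 0.0001
```

Run:
```python
from h import *
s=snap('wrist','w1.png'); o=get_obs();p=np.load('p.npy')
c,q=np.cos(p[2]),np.sin(p[2]);d=o['tool_pos'][:2]-p[:2];print(o['tool_pos'],o['width'],o['wrist_force'],'own',c*d[0]+q*d[1],-q*d[0]+c*d[1])
snap('scene','s2.png')
```

```text
[0.54141577 0.05123598 0.121268  ] 0.00043528313604323805 [-0.06137135 -0.07356244 -0.19139236] own -0.10575101093386871 0.0811002725622412
```

View pics/w1.png

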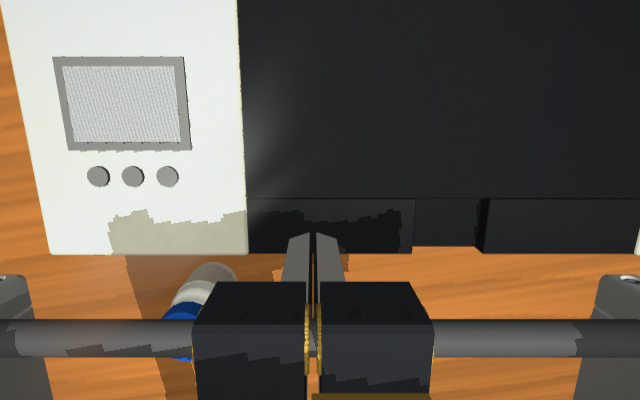

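The wrist view shows the black edge from its left end at x≈247 to its right end at x≈638, front line y≈253. The notch spans x≈414–483, and the shut fingertips are near (313,233).

Run:
```python
from h import *
s=snap('wrist'); p=np.load('p.npy');o=get_obs()
c,q=np.cos(p[2]),np.sin(p[2])
def inv(P): d=P[:2]-p[:2];return np.array([c*d[0]+q*d[1],-q*d[0]+c*d[1]]).round(4)
for n,a in dict(FL=(248,253),BL=(246,198),FR=(638,253),notchFL=(413,253),nBL=(414,198),nFR=(485,253),nBR=(478,198)).items(): print(n,inv(ray(s,a,.095)))
print('tcp proj',proj(s,[o['tool_pos']]))
```

```text
FL [-0.1182  0.1203]
BL [-0.0826  0.1198]
FR [-0.1188 -0.1249]
notchFL [-0.1185  0.0166]
nBL [-0.0829  0.0185]
nFR [-0.1186 -0.0286]
nBR [-0.083  -0.0201]
tcp proj [[310.57318413 250.29640942]]
```

Request:
play_rows([
  [0,[0.6,1.3,0],[0,0,0]],
  [0,[0.6,1.3,-1],[0,0,0]],
  [0,[0.6,1.3,-2],[0,0,0]],
  [0,[0.6,1.3,-2.2],[0,0,0]],
  [0,[0.6,1.3,-2.2],[0,0,0]],
  [0,[0.6,1.3,-2.2],[0,0,0]],
])

```text
time: 2.93
tool_pos: [0.5469, 0.0651, 0.0978]
ee_rot: [3.141, 0.002, -0.16]
wrist_force: [-0.0, 0.1, 0.5]
width: 0.0006
```

Request:
play_rows([
  [0,[0,0,-0.2],[0,0,0]],
  [0,[0,0,-0.4],[0,0,0]],
  [0,[0,0,-0.4],[0,0,0]],
  [0,[0,0,-0.5],[0,0,0]],
  [0,[0,0,-0.5],[0,0,0]],
  [0,[0,0,-0.5],[0,0,0]],
])

```text
time: 3.43
tool_pos: [0.5479, 0.0652, 0.0953]
ee_rot: [-3.142, -0.002, -0.16]
wrist_force: [-2.1, -0.3, 5.7]
width: 0.0005
```

Request:
play_rows([
  [0,[-0.05,-0.3,0],[0,0,0]],
  [0,[-0.1,-0.6,0],[0,0,0]],
  [0,[-0.14,-0.9,0],[0,0,0]],
  [0,[-0.19,-1.2,0],[0,0,0]],
  [0,[-0.24,-1.5,0],[0,0,0]],
  [0,[-0.29,-1.8,0],[0,0,0]],
  [0,[-0.34,-2.1,0],[0,0,0]],
  [0,[-0.39,-2.4,0],[0,0,0]],
])

```text
time: 4.1
tool_pos: [0.5449, 0.0422, 0.0953]
ee_rot: [-3.139, -0.004, -0.16]
wrist_force: [0.5, 3.2, 5.0]
width: 0.0005
```

Request:
play_rows([
  [0,[-0.05,-0.3,0],[0,0,0]],
  [0,[-0.1,-0.6,0],[0,0,0]],
  [0,[-0.14,-0.9,0],[0,0,0]],
  [0,[-0.19,-1.2,0],[0,0,0]],
  [0,[-0.19,-1.2,0],[0,0,0]],
  [0,[-0.19,-1.2,0],[0,0,0]],
])

```text
time: 4.6
tool_pos: [0.5429, 0.0296, 0.0953]
ee_rot: [-3.14, -0.004, -0.16]
wrist_force: [0.5, 2.4, 5.5]
width: 0.0007
```

Request:
play_rows([
  [0,[-0.07,-0.45,0],[0,0,0]],
  [0,[-0.14,-0.9,0],[0,0,0]],
  [0,[-0.22,-1.35,0],[0,0,0]],
  [0,[-0.29,-1.8,0],[0,0,0]],
  [0,[-0.36,-2.25,0],[0,0,0]],
  [0,[-0.43,-2.7,0],[0,0,0]],
  [0,[-0.5,-3.15,0],[0,0,0]],
  [0,[-0.57,-3.55,0],[0,0,0]],
])

```text
time: 5.27
tool_pos: [0.5373, -0.0055, 0.0953]
ee_rot: [-3.139, -0.004, -0.16]
wrist_force: [0.6, 3.7, 5.6]
width: 0.0006
```

Request:
play_rows([
  [0,[-0.05,-0.3,0],[0,0,0]],
  [0,[-0.1,-0.6,0],[0,0,0]],
  [0,[-0.14,-0.9,0],[0,0,0]],
  [0,[-0.19,-1.2,0],[0,0,0]],
  [0,[-0.19,-1.2,0],[0,0,0]],
])

```text
time: 5.68
tool_pos: [0.5333, -0.0192, 0.0929]
ee_rot: [3.14, 0.001, -0.161]
wrist_force: [0.9, 0.4, 0.0]
width: 0.0006
```

Request:
play_rows([
  [0,[-0.05,-0.3,0],[0,0,0]],
  [0,[-0.1,-0.6,0],[0,0,0]],
  [0,[-0.1,-0.6,0],[0,0,0]],
  [0,[-0.1,-0.6,0],[0,0,0]],
])

```text
time: 6.02
tool_pos: [0.5328, -0.0245, 0.0933]
ee_rot: [3.141, 0.001, -0.161]
wrist_force: [0.1, 0.1, 0.3]
width: 0.0005
```

Request:
play_rows([
  [0,[-0.05,-0.3,0],[0,0,0]],
  [0,[-0.1,-0.6,0],[0,0,0]],
  [0,[-0.14,-0.9,0],[0,0,0]],
  [0,[-0.14,-0.9,0],[0,0,0]],
  [0,[-0.14,-0.9,-0.3],[0,0,0]],
  [0,[-0.14,-0.9,-0.6],[0,0,0]],
  [0,[-0.14,-0.9,-0.6],[0,0,0]],
])

```text
time: 6.6
tool_pos: [0.531, -0.0331, 0.0866]
ee_rot: [3.142, 0.002, -0.16]
wrist_force: [0.0, -0.0, -0.9]
width: 0.0003
```

Request:
play_rows([
  [0,[0,0,-0.3],[0,0,0]],
  [0,[0,0,-0.6],[0,0,0]],
  [0,[0,0,-0.8],[0,0,0]],
  [0,[0,0,-1.0],[0,0,0]],
  [0,[0,0,-1.2],[0,0,0]],
  [0,[0,0,-1.2],[0,0,0]],
  [0,[0,0,-1.2],[0,0,0]],
  [0,[0,0,-1.2],[0,0,0]],
])

```text
time: 7.27
tool_pos: [0.5327, -0.0333, 0.0772]
ee_rot: [3.141, -0.003, -0.16]
wrist_force: [-2.6, 0.4, 21.3]
width: 0.0004
```

Request:
play_rows([
  [0,[0,0,0.5],[0,0,0]],
  [0,[0,0,2],[0,0,0]],
  [0,[0,0,5],[0,0,0]],
  [0,[0,0,9],[0,0,0]],
  [0,[-3,-4,12],[0,0,0]],
  [0,[-5,-8,14],[0,0,0]],
  [0,[-8,-12,14],[0,0,0]],
  [0,[-11,-15,14],[0,0,0]],
])

```text
time: 7.93
tool_pos: [0.4416, -0.1616, 0.2155]
ee_rot: [3.14, -0.003, -0.159]
wrist_force: [0.6, -1.6, 0.2]
width: 0.0006
```

Request:
play_rows([
  [0,[-3,-4,0],[0,0,0]],
  [0,[-6,-8,0],[0,0,0]],
  [0,[-8,-12,0],[0,0,0]],
  [0,[-8,-16,0],[0,0,0]],
  [0,[-8,-16,0],[0,0,0]],
  [0,[-8,-16,0],[0,0,0]],
])

```text
time: 8.43
tool_pos: [0.3599, -0.3231, 0.2127]
ee_rot: [3.141, 0.002, -0.166]
wrist_force: [0.2, -0.1, -0.7]
width: 0.0004
```

Run:
```python
from h import *
s=snap('top','top3.png');o=get_obs();print(o['tool_pos'],o['wrist_force'],o['time'])
i=cv2.imread('pics/top3.png')[90:290,220:480];cv2.imwrite('pics/top3c.png',cv2.resize(i,None,fx=3,fy=3,interpolation=cv2.INTER_CUBIC))
for l in ['dish','bottle_a','counter','tray_front']:
  for d in silhouettes('top',l)[:2]: print(l,d['confidence'],d['point'],d['mask'].sum())
```

```text
[ 0.36062857 -0.32113981  0.21281625] [0.17847461 1.16293106 0.25502433] 8.4833
dish 0.64 [246.9, 309.1] 284
dish 0.57 [135.3, 371.6] 551
bottle_a 0.69 [222.0, 265.4] 261
bottle_a 0.2 [161.6, 347.2] 21691
counter 0.34 [214.4, 341.5] 1366
tray_front 0.72 [214.1, 342.5] 1348
tray_front 0.42 [258.3, 425.4] 357
```

View pics/top3c.png

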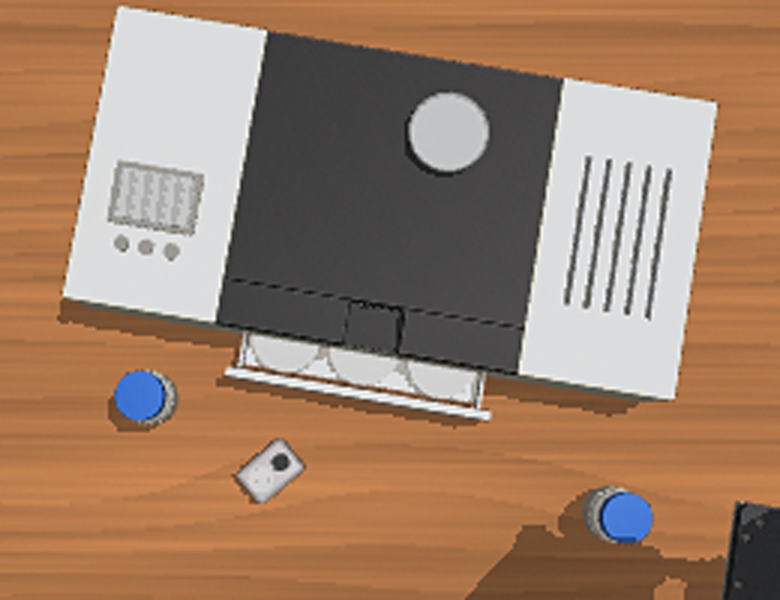

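The tray panel now sits at y≈372–415, about 38 crop pixels (roughly 31 mm) further out. The dish, bottles and counter are at the same pixels as before, and the hand is clear.

```bash
python3 -c "
from bench import *
print(close_job())"
```

```text
the job is handed in; nothing more can be done
None
```

The tray is out and the job is handed in; closing the job returned no verdict.

- **Sweep:** With the fingers shut, I touched the black edge near edge_start at about 5.7 N. I then swept right in contact at about 5 N until the tips dropped into the notch, whose centre I measured at about own y −5 mm.
- **Press:** I pressed the plate until it bottomed. The TCP ended 18 mm below the edge's top with 21 N on the wrist, which matches full travel. I then lifted the hand and moved it clear.
- **Last picture:** It shows the tray about 31 mm out, and the dish, both bottles and the counter at the same pixels as at the start. The wrist force read about 1 N with the hand in free air, about the same as at the start.
- **Disagreements:** The top and scene cameras put the warmer about 6 mm apart in y. I used the joint fit, and the wrist view agreed with it to within about 2 mm, or about 5 mm at the edge's right end. In the last picture the networks mislabelled some things: the counter as a dish, the tray as the counter, and a bottle as the tray. I therefore judged the bystanders by eye from the picture.

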